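Set the instrument turntable to its datum line and log it

ROBOT

A 7-joint arm with a two-finger parallel gripper is mounted at the origin on the work surface. World frame = base frame: x ahead of the robot, y to its left, z up, the work surface at z = 0. Lengths are in m, angles in rad, forces in N, time in s.
With the tool pointing down it reaches from about 0.35 to 0.9 m from the base axis. Payload 8.1 kg.
Tool frame: the origin (TCP) lies at the very end of the fingers, on their centre line; the grasp point (between the pads) lies 19 mm behind it (arm.grip_depth is the distance from the TCP to the grasp point, in m); x points along the fingers, z is the direction in which the jaws open and shut, and the axes are right-handed (so a half turn about x gives the same grasp; the last joint's range is limited). The gripper opens to 92 mm and grips with 3 to 60 N. Pads are 19 mm wide; open, the fingers measure 130 mm over their backs; the gripper's body (75 mm by 190 mm) begins 47 mm behind the grasp point.
Start: joints at [1.144, 0.434, 0.025, 1.573, -0.012, 1.134, -0.075], TCP at [0.199, -0.593, 0.227] pointing down, gripper open.
Joint ranges: [-2.62, 2.62], [-0.44, 2.09], [-1.27, 1.32], [0.08, 2.57], [-1.32, 4.46], [0.12, 2], [-2.74, 2.74]. Speed limits (rad/s): [2.22, 2.22, 3.01, 3.01, 3.14, 3.14, 3.14].

INTERFACE

Orientations are given as a rotation vector (axis times angle).
In Python, from cell import status, cams, arm gives the robot as it stands. The module is installed in compiled form; this text tells all that it offers.
- The arm moves only by the tool step_arm, never from a script. Its argument "rows" is a list of rows, each a list of 7 numbers: the gripper command: -1 is fully open, 1 is shut, values between are in proportion, then the shift along the tool's x, y, z as a fraction of full scale, then the turn, a rotation vector about the tool's x, y, z as a fraction of full scale. In form: [[grip, x, y, z, rx, ry, rz], ...]. A call has 1 to 12 rows; each row is the pose to reach, as a shift and turn from the pose commanded when the call began, along the tool's axes at that moment; what a row does not reach only later rows make up. Full scale, the value 1, is 80 cm for a shift and 60 degrees for a turn. A row lasts 1/12 s, in which the tool goes at most 41.7 mm and 7.16 degrees, less where a joint would pass 70% of its speed; a pose out of reach is approached as far as the arm can. A call with a number of a shift or a turn outside -1 to 1 is refused whole. A call with a gripper value outside its range is refused whole. The fingers move at their own pace and stop on an object; "newtons" is the grip in N (left out, the last holds). Time passes only in rows, so rows that repeat a pose let the fingers close. It gives the time, the measured TCP pose, the force and the opening at its end, in the units of the state.
- status.observe(): the state, without advancing time (a new reading comes with each control period).
- cams.get_image(name): name is "side" or "top" or "wrist"; returns a dict with "pixels" (480x640x3 uint8, red, green, blue), "range_z" (480x640 float32, m along the optical axis (not along the pixel's ray), 0 where there is no reading), "camera_matrix" (3x3 intrinsics, pixels), "eye" and "attitude" of the camera in the world; the wrist camera has in their place "tool_from_camera" (4x4, takes a point from camera to tool coordinates, whose origin is the TCP and whose axes are the tool frame's). Camera axes: x right, y down, z forward; pixel columns grow to the right and rows downward; lengths in m; the calibration is good to about 2 mm. A picture is of the moment at which its call begins: read the wrist's pose just before it.
- arm.sign_off(): hands the job in, once; it reports no verdict.
The state is a dict: "clock": time; "joints": joint angles; "dq": joint speeds; "joint_efforts": joint torques, N m; "position": TCP position; "ee_rot": TCP orientation; "force": force on the tool from outside, world axes, zero at the start; "ft_torque": the same for the moment, N m; "width": opening from 0.0 (shut) to 1.0 (fully open).
Only numpy, scipy, OpenCV 4.12 (cv2) and the standard library are available. Lean on these libraries where they do the work, as an engineer would, in place of code of your own. Each camera call takes 0.05 s, during which the arm holds its last target.

TASK

On the avionics bench, push the finger post of the round turntable round with a fingertip, either way, until the index line on the turning disc lines up with the long line on the fixed white scale, the two reading as one straight line. Then press the push button on the recorder box fully in and let it come out again, leaving the disc set. Push gently and pinch or lift nothing: the gauge standing on the disc must ride round untouched, and the other things on the bench stay where they are.

Things in the scene. Friction and masses are not known exactly. Their poses are not given: they have to be found in the camera images.
- turntable: Fixed round instrument turntable, 220 mm across; origin on the bench at its centre, z up. White scale ring with its top 30 mm above the bench; on it one long black line (4 mm wide, from radius 80 to 107 mm, along the turntable's +x axis) and eleven short ticks (2 mm wide, radius 98 to 107 mm) every 30 degrees. In the middle a bare aluminium disc, 160 mm across, top 36 mm above the bench, turns about the vertical centre axis.
- dial_centre (a point): Centre of the turning disc, on its axis, at the height of its top face (36 mm above the bench).
- dial_mark (a point): Outer end of the index line on the turning disc (4 mm wide black line from radius 34 to 80 mm): this point lies at radius 80 mm, at the disc's top face. It turns with the disc.
- target_line (a point): Inner end of the long line of the fixed scale, at radius 80 mm and at the height of the disc's top: the index line is set when dial_mark coincides with this point.
- dial_post (a point): Centre of the top of the finger post: an upright steel pin, 14 mm diameter, standing 30 mm above the disc (its top 66 mm above the bench), at radius 62 mm, exactly opposite the index line. It turns with the disc.
- dial (a joint): Angle of the disc in rad, growing counter-clockwise seen from above; 0 (or a whole turn, 6.283) is where the index line meets the long line. No stop is met within a turn either way. It turns stiffly (about 0.06 Nm, 1 N at the post), does not spring back and stays where it is left.
- gauge: Loose round instrument, 53 mm diameter, 38 mm high, 220 g, standing face up on the centre of the disc (its top 74 mm above the bench); origin at the centre of its underside. Rides round with the disc.
- recorder: Fixed grey recorder box, 110 x 130 mm (x, y), 55 mm high; origin on the bench under its centre.
- button_top (a point): Centre of the top face of the round push button on the recorder's top (34 mm diameter, standing 10 mm above a dark steel collar of 50 mm; its top is 77 mm above the bench when out, and lies 10 mm towards -x and 30 mm towards -y of the box's centre in the box's axes); pressed straight down.
- button (a joint): Travel of the push button, m: 0 is out, 0.006 is fully in (about 5 N); a spring returns it.
- socket: Bystander: loose steel socket, 22 mm diameter, 30 mm high, standing on the recorder box 70 to 95 mm from the button; origin under its centre.
- jar: Bystander: small glass jar, 40 mm diameter, 55 mm high, standing on the bench beyond the recorder box; origin under its centre.
- fitting: Bystander: brass and steel pipe fitting, 32 mm diameter, 44 mm high, standing on the bench on the robot's side of the recorder box; origin under its centre.
- altimeter: Bystander: black altimeter standing face up, 82 mm square, 65 mm high; origin under its centre.
- wrench: Bystander: wrench lying on the bench.
- carton: Bystander: small cardboard carton, 90 x 70 x 50 mm; origin under its centre.
There are look-alikes about, which are no part of the job. Leave any orange or yellow look-alike of the recorder alone. What is shaped like the turntable but blue is not meant.

How it is judged:
On the way, in this order (a step that is already met when the one before it is completed fails the run):
1. the index line stands lined up with the long scale line (distance between dial_mark and target_line below 0.004 m and velocity of joint dial between -0.03 and 0.03 rad/s), for 0.2 s.
2. the push button is pressed fully in, with the disc still lined up (distance between dial_mark and target_line below 0.004 m and value of joint button above 0.0045 m), for 0.05 s.
At the end, for the whole second after the job is handed in: The outer end of the index line is within 4 mm of the inner end of the long scale line and the disc is at rest; the button has been pressed at least 4.5 mm in after that and is out again (under 1.5 mm); the gauge stands upright at rest within 12 mm of the disc's centre (all of step 1 and value of joint button below 0.0015 m and horizontal distance between gauge and dial_centre below 0.012 m and angle between gauge's own z axis and vertical below 0.1 rad and linear speed of gauge below 0.02 m/s); the robot touches nothing.
It fails at once if the button is pressed while the index line is not lined up (value of joint button above 0.0045 m and not (distance between dial_mark and target_line below 0.004 m)).
It fails at once if the gauge on the disc is touched by the robot (contact force between any of the fingers, the arm and gauge above 1 N).
It fails at once if the gauge is lifted, tipped or shifted off the middle of the disc (z of gauge in the frame of turntable above 0.042 m or angle between gauge's own z axis and vertical above 0.2 rad or horizontal distance between gauge and dial_centre above 0.012 m).
It fails at once if the turntable or its post is squeezed or pushed with more than 30 N (contact force between the fingers and turntable above 30 N).
It fails at once if a bystander is moved more than 20 mm (distance of any of socket, jar, fitting, altimeter, wrench, carton from where it was at the start of the episode above 0.02 m).
It also fails if it takes over 58 s, if anything falls off the work surface, if the arm or the gripper's body presses on something with over 40 N, if the wrist force passes 120 N, or if a joint passes its speed limit or range.

## Working session

There is one attempt and no reset: what is moved stays moved. The work goes in short steps, Python scripts to look and compute and a tool call to move; the robot and the scene stay as the last step left them, time stands still between calls to the robot, and variables do not carry over. Pictures are saved under pics/ and viewed, and the job is handed in when it is done.

Besides the shell and the picture viewer there is one more tool, called after "Request:" as name(argument=value, ...), one argument or row to a line, values as JSON. step_arm: Moves the arm, as the interface text tells. Its arguments: {"type":"object","properties":{"rows":{"type":"array","items":{"type":"array","items":{"type":"number"}}},"newtons":{"type":"number"}},"required":["rows"]}

```bash
ls; mkdir -p pics; cat > h.py <<'E'
import numpy as np,cv2
from scipy.spatial.transform import Rotation as R
from cell import status,cams,arm
def grab(n):
    s=status.observe(); d=cams.get_image(n); K=np.array(d['camera_matrix'])
    if n=='wrist':
        T=np.array(d['tool_from_camera']); Rt=R.from_rotvec(s['ee_rot']).as_matrix()
        Rc=Rt@T[:3,:3]; e=Rt@T[:3,3]+np.array(s['position'])
    else:
        e=np.array(d['eye']); a=np.array(d['attitude'])
        Rc=a if a.shape==(3,3) else R.from_rotvec(a).as_matrix() if a.shape==(3,) else None
        if Rc is None: print(a)
    return d['pixels'],d['range_z'],K,Rc,e,s
def pt(g,u,v,z=None):
    im,dz,K,Rc,e,s=g
    r=Rc@np.linalg.inv(K)@[u,v,1]
    if z is None: return e+r*dz[int(round(v)),int(round(u))]
    return e+r*(z-e[2])/r[2]
def cloud(g):
    im,dz,K,Rc,e,s=g
    v,u=np.mgrid[:480,:640]; r=np.stack([u,v,np.ones_like(u)],-1)@np.linalg.inv(K).T@Rc.T
    P=e+r*dz[...,None]; P[dz==0]=np.nan; return P
def proj(g,p):
    im,dz,K,Rc,e,s=g
    q=K@Rc.T@(np.array(p)-e); return q[:2]/q[2]
def save(im,n): cv2.imwrite('pics/'+n,cv2.cvtColor(im,cv2.COLOR_RGB2BGR))
E
python3 - <<'E'
from h import *
import pickle
for n in ['top','side','wrist']:
    g=grab(n); save(g[0],n+'0.png'); pickle.dump(g,open(n+'0.pkl','wb'))
    print(n,g[4],g[3].tolist())
print(status.observe())
E
```

```text
pics
top [ 0.35831105 -0.01209598  1.7550106 ] [[-0.004694249309749568, -0.9989756020736305, 0.04500789358596549], [-0.9999540443905388, 0.004313098413754299, -0.008561909195828651], [0.008359014919370626, -0.045046016957117845, -0.998949940300252]]
side [-0.07779761  1.02845734  0.7922319 ] [[-0.8935504816224248, -0.23472241871317145, 0.3827178111164567], [-0.4489401038002371, 0.4585750633159675, -0.7669170062689895], [0.004507770198844074, -0.8570964341649051, -0.5151362757073504]]
wrist [ 0.26531566 -0.56945735  0.38400114] [[0.3171606011520828, -0.9152799299241271, -0.24833808196676477], [-0.948370684737526, -0.3065027166834974, -0.08154219150911415], [-0.0014823654484606705, 0.26137852731951366, -0.9652352397467451]]
{'clock': 0.15, 'joints': array([ 1.14437073,  0.43503261,  0.0249874 ,  1.57384598, -0.01158909,
        1.13400313, -0.07510918]), 'dq': array([-1.05796863e-03, -2.13627522e-03, -1.57464687e-03, -2.24938247e-03,
       -3.79183909e-04, -8.43373388e-05,  2.51486505e-03]), 'joint_efforts': array([ 1.77045047e-03, -6.68261862e+01,  9.86045077e-01, -3.14693606e+01,
       -6.03971514e-02,  3.94451909e-02,  9.76187425e-05]), 'position': array([ 0.19870166, -0.5921856 ,  0.22616054]), 'ee_rot': array([ 0.96810034,  1.34615968, -0.96716083]), 'force': array([-0.02450374, -0.34672048,  0.58034549]), 'ft_torque': array([0.07086747, 0.03423347, 0.00517201]), 'width': 1.001258290625972}
```

View pics/top0.png

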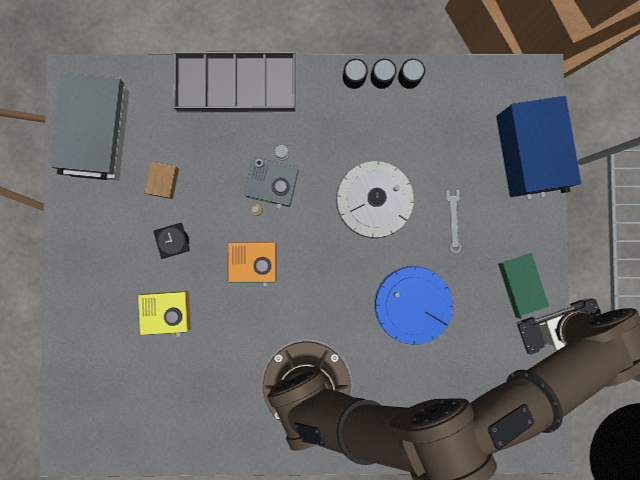

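View pics/side0.png

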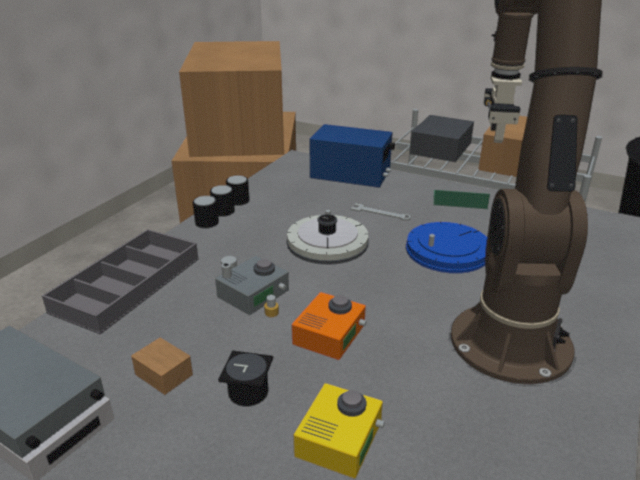

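View pics/wrist0.png

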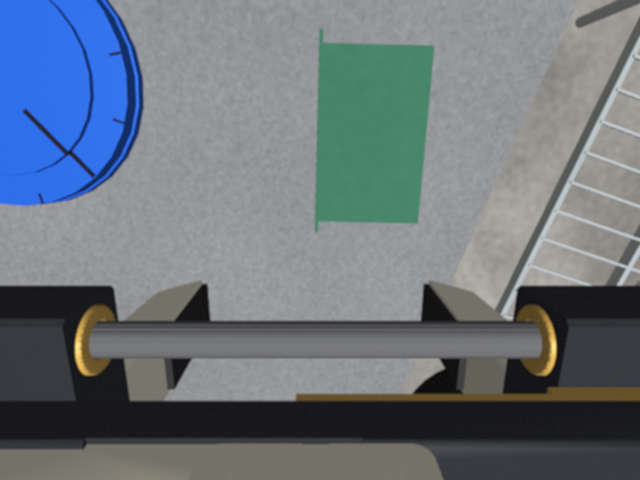

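Turntable candidates in the top view: the white and aluminium one at (375,199) and the blue look-alike at (414,305). Recorder candidates: grey (272,182), orange (252,262) and yellow (163,313). By the description I choose (375,199) and (272,182), and I'll check both in a close crop.

```bash
python3 - <<'E'
from h import *
import pickle
g=pickle.load(open('top0.pkl','rb'));im=g[0]
a=cv2.resize(im[150:250,325:425],(600,600),interpolation=cv2.INTER_CUBIC); save(a,'c1.png')
a=cv2.resize(im[140:220,230:310],(500,500),interpolation=cv2.INTER_CUBIC); save(a,'c2.png')
P=cloud(g)
for n,(u,v) in dict(tt=(375,225),gauge=(377,198),post=(396,188),btn=(281,186),box=(262,190),sock=(259,163),jar=(281,152),fit=(256,210)).items(): print(n,P[v,u].round(4), pt(g,u,v,.036).round(4))
E
```

```text
tt [ 0.4476 -0.1954  0.0326] [ 0.4474 -0.195   0.036 ]
gauge [ 0.5194 -0.1969  0.0764] [ 0.5233 -0.2013  0.036 ]
post [ 0.5476 -0.2504  0.0686] [ 0.5513 -0.255   0.036 ]
btn [0.553  0.0659 0.0799] [0.5581 0.0679 0.036 ]
box [0.5453 0.12   0.0519] [0.5471 0.1212 0.036 ]
sock [0.6156 0.1255 0.0855] [0.6232 0.1296 0.036 ]
jar [0.651  0.0669 0.0541] [0.6542 0.0677 0.036 ]
fit [0.4906 0.1377 0.0401] [0.4909 0.1381 0.036 ]
```

View pics/c1.png

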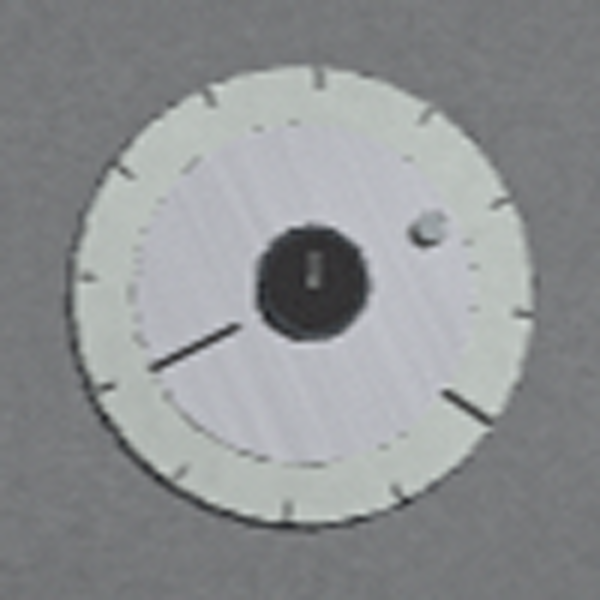

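View pics/c2.png

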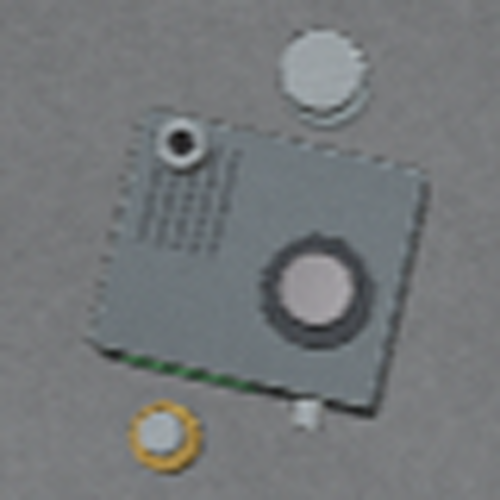

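```bash
cat > m.py <<'E'
from h import *
def ttable(g,c0=(.52,-.2)):
    # warp to metric top-down image at z=0.036 / 0.030, 0.5mm/pix
    im,dz,K,Rc,e,s=g
    out=[]
    for z in (.030,.036):
        n=560; xs=c0[0]+.14-np.arange(n)*.0005; ys=c0[1]+.14-np.arange(n)*.0005
        X,Y=np.meshgrid(xs,ys,indexing='ij')
        P=np.stack([X,Y,np.full_like(X,z)],-1)-e
        q=P@Rc@K.T; m=(q[...,:2]/q[...,2:]).astype(np.float32)
        out.append(cv2.remap(im,m[...,0],m[...,1],cv2.INTER_CUBIC))
    return out
E
python3 - <<'E'
from m import *
import pickle
g=pickle.load(open('top0.pkl','rb'))
a,b=ttable(g); save(a,'w30.png')
hsv=cv2.cvtColor(a,cv2.COLOR_RGB2GRAY); print(hsv[280,20],hsv[280,80],hsv[280,150])
m=(hsv>140).astype(np.uint8); m=cv2.morphologyEx(m,cv2.MORPH_CLOSE,np.ones((25,25)))
c,_=cv2.findContours(m,0,2); c=max(c,key=cv2.contourArea)
print(cv2.fitEllipse(c)); (u,v),(d1,d2),_=cv2.fitEllipse(c)
print('centre',.52+.14-v*.0005,-.2+.14-u*.0005)
s=status.observe(); print(R.from_rotvec(s['ee_rot']).as_matrix().round(4))
# box
P=cloud(g); z=P[...,2]
sel=(abs(z-.055)<.012)&(abs(P[...,0]-.565)<.09)&(abs(P[...,1]-.095)<.1)
mm=(sel*255).astype(np.uint8); mm=cv2.morphologyEx(mm,cv2.MORPH_OPEN,np.ones((5,5)))
c,_=cv2.findContours(mm,0,2); c=max(c,key=cv2.contourArea); print(cv2.minAreaRect(c))
for p in cv2.boxPoints(cv2.minAreaRect(c)): print(p,pt(g,*p,.055).round(4))
for (u,v) in [(230+316/6.25,140+290/6.25)]: print('btn',u,v,pt(g,u,v,.077))
E
```

```text
118 182 181
((273.9954833984375, 274.91241455078125), (428.6410217285156, 430.84002685546875), 89.73268127441406)
centre 0.5225437927246094 -0.19699774169921874
[[-5.000e-04  9.481e-01  3.181e-01]
 [ 1.000e-03  3.181e-01 -9.481e-01]
 [-1.000e+00 -1.000e-04 -1.100e-03]]
((270.3967590332031, 181.06393432617188), (46.83854293823242, 39.68106460571289), 13.240520477294922)
[243.05579 195.0131 ] [0.5312 0.1722 0.055 ]
[252.14429 156.38689] [0.6389 0.147  0.055 ]
[297.73773 167.11476] [0.6084 0.0205 0.055 ]
[288.64923 205.74098] [0.5009 0.046  0.055 ]
btn 280.56 186.4 [0.55226337 0.0672431  0.077     ]
```

View pics/w30.png

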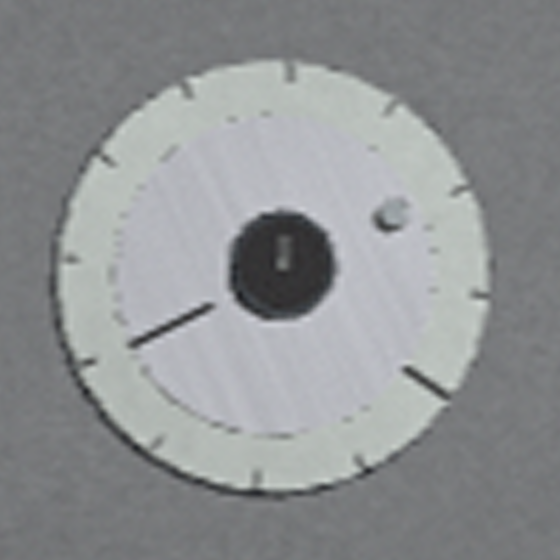

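The crops confirm it. The white turntable has centre (0.5225, -0.197), the post at about -64°, and the disc needs about +119° counter-clockwise. The recorder is grey, with its button near (0.552, 0.067). I'll move above the spot behind the post with the fingers shut.

Request:
step_arm(
  rows=[
    [1, 0, 0.04, -0.022, 0.02, 0, 0],
    [1, 0.01, 0.09, -0.045, 0.04, 0, 0],
    [1, 0.015, 0.135, -0.07, 0.06, 0, 0],
    [1, 0.02, 0.18, -0.095, 0.08, 0, 0],
    [1, 0.03, 0.225, -0.12, 0.1, 0, 0],
    [1, 0.035, 0.27, -0.143, 0.12, 0, 0],
    [1, 0.04, 0.315, -0.167, 0.14, 0, 0],
    [1, 0.05, 0.36, -0.19, 0.16, 0, 0],
    [1, 0.06, 0.405, -0.215, 0.18, 0, 0],
    [1, 0.07, 0.45, -0.24, 0.2, 0, 0],
    [1, 0.08, 0.485, -0.257, 0.21, 0, 0],
    [1, 0.0825, 0.504, -0.268, 0.21, 0, 0],
  ],
  newtons=20,
)

```text
clock: 1.15
position: [0.5155, -0.2561, 0.1593]
ee_rot: [1.131, 1.26, -1.128]
force: [-0.2, -0.4, 0.3]
width: 0.178
```

```bash
cat >> m.py <<'E'
def pose():
    s=status.observe(); M=R.from_rotvec(s['ee_rot']).as_matrix(); z=M[:,2]
    print('t',s['clock'],'pos',np.round(s['position'],4),'yaw',np.degrees(np.arctan2(z[1],z[0])).round(2),'F',np.round(s['force'],2),'w',round(s['width'],3),'tilt',M[:,0].round(3), 'q',np.round(s['joints'],2))
    return s,M
E
python3 - <<'E'
from m import *
g=grab('wrist'); save(g[0],'wr1.png'); import pickle; pickle.dump(g,open('wr1.pkl','wb'));pose()
E
```

```text
t 1.2 pos [ 0.5169 -0.254   0.1594] yaw -83.61 F [2.71 2.07 1.1 ] w 0.136 tilt [ 0.     0.004 -1.   ] q [ 0.42  0.42 -0.08  1.77  0.03  0.95 -1.13]
```

View pics/wr1.png

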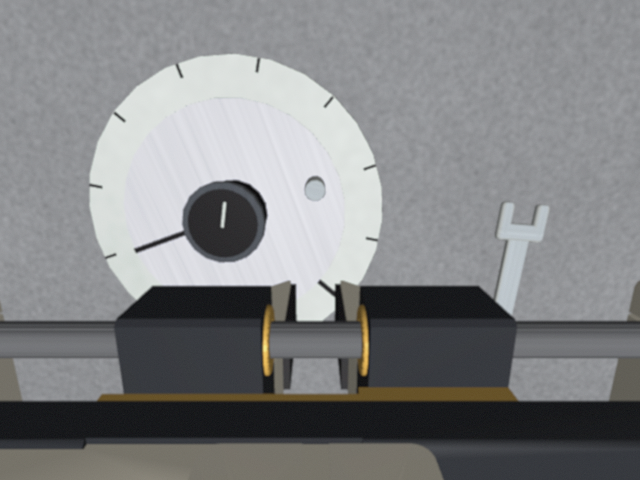

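Request:
step_arm(
  rows=[
    [1, 0, 0, 0, 0, 0, 0],
    [1, 0, 0, 0, 0, 0, 0],
    [1, 0, 0, 0, 0, 0, 0],
    [1, 0, 0, 0, 0, 0, 0],
  ],
)

```text
clock: 1.53
position: [0.5119, -0.2626, 0.161]
ee_rot: [1.134, 1.255, -1.135]
force: [-0.0, 0.2, 0.0]
width: 0.005
```

```bash
python3 - <<'E'
from m import *
g=grab('wrist'); import pickle; pickle.dump(g,open('wr2.pkl','wb'));pose()
a,b=ttable(g,(.5225,-.197)); save(np.hstack([a[:,:]]),'w2.png')
# post: by z=.066 around image pix
print('post',pt(g,315,188,.066))
E
```

```text
t 1.5833 pos [ 0.5121 -0.2625  0.161 ] yaw -84.19 F [ 0.21 -0.75 -0.63] w 0.003 tilt [ 0.    -0.001 -1.   ] q [ 0.43  0.42 -0.07  1.77  0.04  0.95 -1.12]
post [ 0.54974539 -0.25814977  0.066     ]
```

View pics/w2.png

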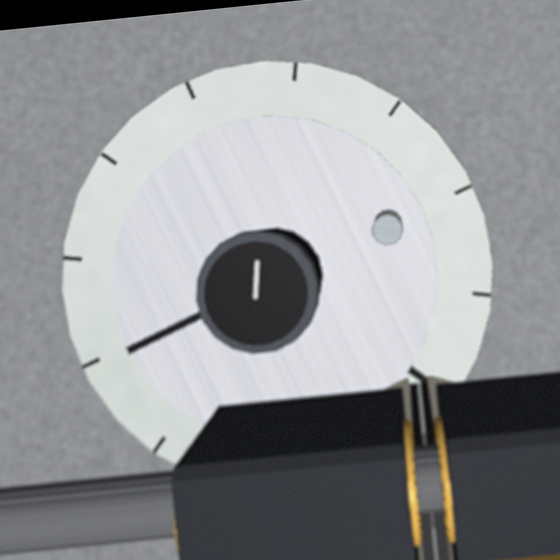

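Request:
step_arm(
  rows=[
    [1, 0.02, 0, -0.003, 0, 0, 0],
    [1, 0.045, 0, -0.0035, 0, 0, 0],
    [1, 0.07, 0, -0.0035, 0, 0, 0],
    [1, 0.095, 0, -0.0035, 0, 0, 0],
    [1, 0.115, 0, -0.0035, 0, 0, 0],
    [1, 0.13, 0, -0.0035, 0, 0, 0],
    [1, 0.138, 0, -0.0035, 0, 0, 0],
    [1, 0.14, 0, -0.0035, 0, 0, 0],
    [1, 0.14, 0, -0.0035, 0, 0, 0],
    [1, 0.14, 0, -0.0035, 0, 0, 0],
  ],
)

```text
clock: 2.42
position: [0.513, -0.2587, 0.0495]
ee_rot: [1.133, 1.255, -1.132]
force: [-0.7, -0.3, 0.7]
width: 0.005
```

```bash
python3 - <<'E'
from m import *
g=grab('wrist'); save(g[0],'wr3.png');pose()
c=np.array([.5238,-.1963]);p0=np.array([62,-16.5])
for d in range(0,49,4):
    a=np.radians(d); q=np.array([p0[0]*np.cos(a)-p0[1]*np.sin(a),p0[0]*np.sin(a)+p0[1]*np.cos(a)])-p0
    print(d,'y',(q[1]/800).round(4),'z',(q[0]/800).round(4),'rx',round(-d/60,3))
E
```

```text
t 2.4667 pos [ 0.5132 -0.2587  0.0497] yaw -84.07 F [ 0.66 -0.64  0.82] w 0.001 tilt [ 0.001 -0.001 -1.   ] q [ 0.42  0.56 -0.07  1.88  0.06  0.71 -1.14]
0 y 0.0 z 0.0 rx 0.0
4 y 0.0055 z 0.0012 rx -0.067
8 y 0.011 z 0.0021 rx -0.133
12 y 0.0166 z 0.0026 rx -0.2
16 y 0.0222 z 0.0027 rx -0.267
20 y 0.0278 z 0.0024 rx -0.333
24 y 0.0333 z 0.0017 rx -0.4
28 y 0.0388 z 0.0006 rx -0.467
32 y 0.0442 z -0.0008 rx -0.533
36 y 0.0495 z -0.0027 rx -0.6
40 y 0.0546 z -0.0049 rx -0.667
44 y 0.0596 z -0.0074 rx -0.733
48 y 0.0644 z -0.0103 rx -0.8
```

View pics/wr3.png

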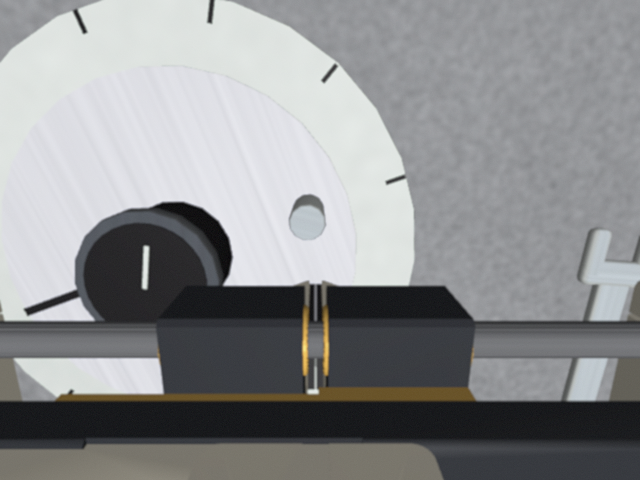

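```bash
python3 - <<'E'
from m import *
g=grab('wrist');P=cloud(g);s,M=pose()
for u,v in [(315,290),(306,310),(190,305),(250,305),(200,290),(440,305),(200,350),(470,360),(100,340)]:
    print((u,v),((P[v,u]-s['position'])@M*1000).round(1))
E
```

```text
t 2.5167 pos [ 0.5131 -0.2586  0.0496] yaw -84.06 F [ 0.05 -0.14  0.76] w 0.005 tilt [ 0.001 -0.001 -1.   ] q [ 0.42  0.56 -0.07  1.88  0.06  0.71 -1.14]
(315, 290) [14.4  0.8 -0.6]
(306, 310) [-80.7  34.6  -2.4]
(190, 305) [-82.5  36.6 -26.3]
(250, 305) [-83.2  36.9 -13.8]
(200, 290) [-74.3  36.6 -26.5]
(440, 305) [-82.7  36.6  25.2]
(200, 350) [-89.3  30.2 -22.8]
(470, 360) [-90.2  28.5  29.4]
(100, 340) [-83.5  29.1 -45.4]
```

Request:
step_arm(
  rows=[
    [1, 0, 0.0055, 0.0012, -0.067, 0, 0],
    [1, 0, 0.011, 0.0021, -0.133, 0, 0],
    [1, 0, 0.0138, 0.0024, -0.167, 0, 0],
    [1, 0, 0.0166, 0.0026, -0.2, 0, 0],
    [1, 0, 0.0194, 0.0027, -0.233, 0, 0],
    [1, 0, 0.0222, 0.0027, -0.267, 0, 0],
    [1, 0, 0.025, 0.0026, -0.3, 0, 0],
    [1, 0, 0.0278, 0.0024, -0.333, 0, 0],
    [1, 0, 0.0306, 0.002, -0.367, 0, 0],
    [1, 0, 0.0333, 0.0017, -0.4, 0, 0],
    [1, 0, 0.036, 0.0011, -0.433, 0, 0],
    [1, 0, 0.0388, 0.0006, -0.467, 0, 0],
  ],
)

```text
clock: 3.52
position: [0.5437, -0.2561, 0.0495]
ee_rot: [0.761, 1.432, -0.762]
force: [-0.6, -1.1, -0.4]
width: 0.004
```

```bash
python3 - <<'E'
from m import *
g=grab('wrist'); save(g[0],'wr4.png');s,M=pose()
c=np.array([.5238,-.1963,0]); d=((s['position']-c)@M*1000); print('tool in disc frame y,z',d[1:].round(1))
g=grab('top'); a,b=ttable(g,(.5225,-.197)); save(a,'t4.png')
E
```

```text
t 3.5667 pos [ 0.5442 -0.2558  0.0495] yaw -55.8 F [-0.32  0.91 -0.32] w 0.002 tilt [ 0.001 -0.001 -1.   ] q [ 0.49  0.6  -0.2   1.8   0.16  0.76 -0.77]
tool in disc frame y,z [-16.6  60.8]
```

View pics/wr4.png

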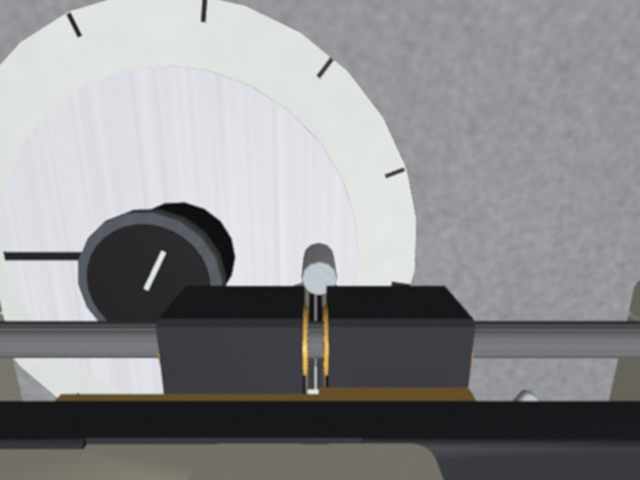

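View pics/t4.png

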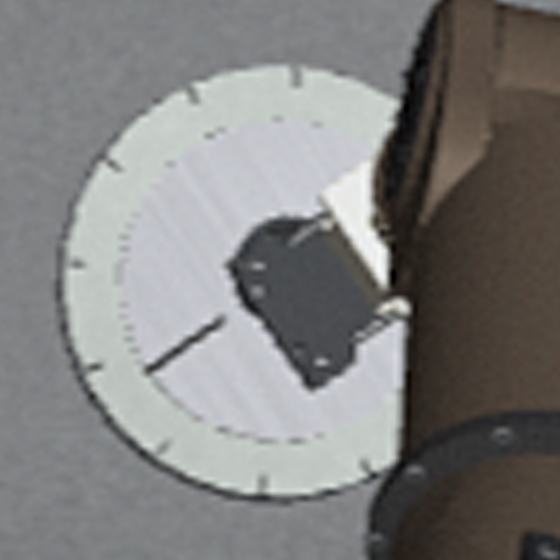

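The wrist view shows the post at (318,275) against the fingertips, the index line horizontal at row 257, and the gauge riding along. I'll carry on round.

Request:
step_arm(
  rows=[
    [1, 0, 0.0055, 0.0012, -0.067, 0, 0],
    [1, 0, 0.011, 0.0021, -0.133, 0, 0],
    [1, 0, 0.0166, 0.0026, -0.2, 0, 0],
    [1, 0, 0.0222, 0.0027, -0.267, 0, 0],
    [1, 0, 0.0278, 0.0024, -0.333, 0, 0],
    [1, 0, 0.0333, 0.0017, -0.4, 0, 0],
    [1, 0, 0.0388, 0.0006, -0.467, 0, 0],
    [1, 0, 0.0442, -0.0008, -0.533, 0, 0],
    [1, 0, 0.0495, -0.0027, -0.6, 0, 0],
    [1, 0, 0.0546, -0.0049, -0.667, 0, 0],
    [1, 0, 0.0596, -0.0074, -0.733, 0, 0],
    [1, 0, 0.0644, -0.0103, -0.8, 0, 0],
  ],
)

```text
clock: 4.62
position: [0.5822, -0.2206, 0.0493]
ee_rot: [0.108, 1.567, -0.11]
force: [-0.4, -1.1, 0.0]
width: 0.006
```

```bash
python3 - <<'E'
from m import *
g=grab('wrist'); save(g[0],'wr5.png');s,M=pose()
c=np.array([.5238,-.1963,0]); d=((s['position']-c)@M*1000); print('tool in disc frame y,z',d[1:].round(1))
E
```

```text
t 4.6667 pos [ 0.5825 -0.2194  0.0493] yaw -7.6 F [0.32 0.41 0.84] w 0.006 tilt [ 0.001 -0.    -1.   ] q [ 0.55  0.66 -0.42  1.73  0.34  0.83 -0.15]
tool in disc frame y,z [-15.1  61.3]
```

View pics/wr5.png

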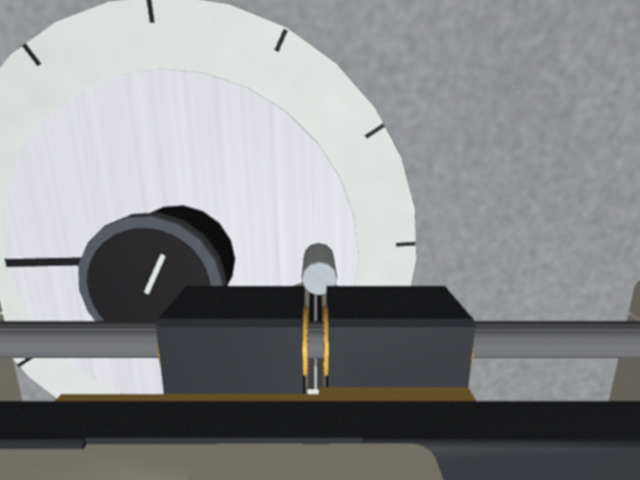

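Request:
step_arm(
  rows=[
    [1, 0, 0.0055, 0.0012, -0.067, 0, 0],
    [1, 0, 0.011, 0.0021, -0.133, 0, 0],
    [1, 0, 0.0166, 0.0026, -0.2, 0, 0],
    [1, 0, 0.0222, 0.0027, -0.267, 0, 0],
    [1, 0, 0.0278, 0.0024, -0.333, 0, 0],
    [1, 0, 0.0333, 0.0017, -0.4, 0, 0],
    [1, 0, 0.0388, 0.0006, -0.467, 0, 0],
    [1, 0, 0.0442, -0.0008, -0.533, 0, 0],
    [1, 0, 0.0495, -0.0027, -0.6, 0, 0],
    [1, 0, 0.0546, -0.0049, -0.667, 0, 0],
    [1, 0, 0.0596, -0.0074, -0.733, 0, 0],
    [1, 0, 0.0644, -0.0103, -0.8, 0, 0],
  ],
)

```text
clock: 5.67
position: [0.5808, -0.1683, 0.0491]
ee_rot: [-0.547, 1.501, 0.545]
force: [0.1, -1.2, 0.3]
width: 0.006
```

```bash
python3 - <<'E'
from m import *
g=grab('wrist'); save(g[0],'wr6.png');s,M=pose()
c=np.array([.5238,-.1963,0]); d=((s['position']-c)@M*1000); print('tool in disc frame y,z',d[1:].round(1))
g=grab('top'); save(g[0],'top6.png')
g=grab('side'); save(cv2.resize(g[0][190:280,260:400],(800,514),interpolation=2),'side6.png')
E
```

```text
t 5.7167 pos [ 0.5803 -0.1672  0.049 ] yaw 40.31 F [-0.6   1.06 -0.03] w 0.005 tilt [ 0. -0. -1.] q [ 0.61  0.68 -0.63  1.77  0.51  0.86  0.45]
tool in disc frame y,z [-14.4  61.9]
```

View pics/wr6.png

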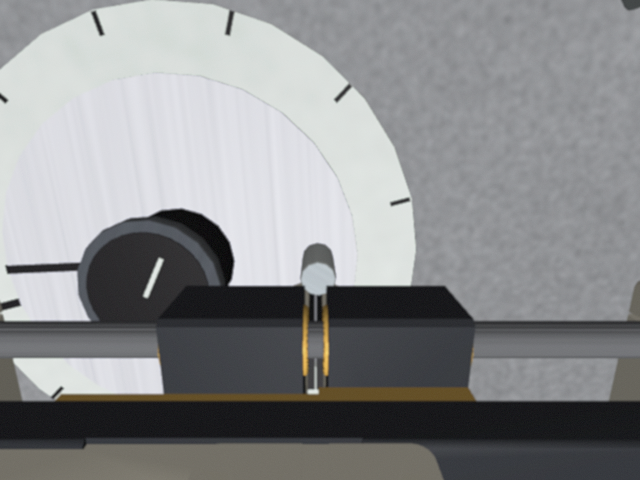

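View pics/top6.png

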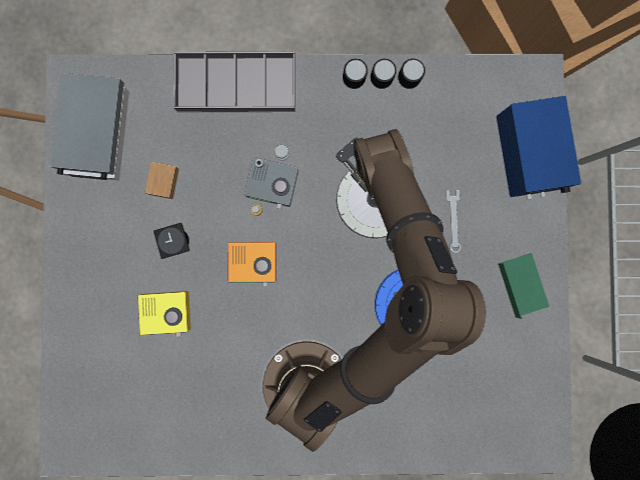

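View pics/side6.png

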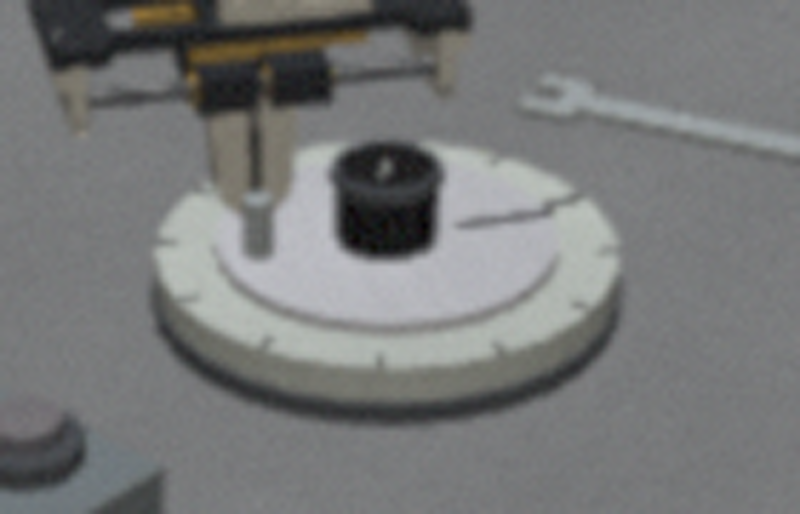

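```bash
cat >> m.py <<'E'
def ang(p,c): return np.degrees(np.arctan2(p[1]-c[1],p[0]-c[0])).round(2), (1000*np.hypot(p[0]-c[0],p[1]-c[1])).round(1)
E
python3 - <<'E'
from m import *
g=grab('wrist'); c=(.5238,-.1963)
for u,v,z in [(8,269,.036),(76,266,.036),(17,302,.03),(3,306,.03),(317,278,.066),(400,202,.03),(343,93,.03),(229,23,.03)]: print((u,v),pt(g,u,v,z).round(4),ang(pt(g,u,v,z),c))
save(cv2.resize(g[0][230:330,0:100],(600,600),interpolation=2),'wc6.png')
E
```

```text
(8, 269) [ 0.4656 -0.2478  0.036 ] (np.float64(-138.53), np.float64(77.7))
(76, 266) [ 0.4887 -0.2267  0.036 ] (np.float64(-139.12), np.float64(46.5))
(17, 302) [ 0.4746 -0.2648  0.03  ] (np.float64(-125.71), np.float64(84.4))
(3, 306) [ 0.4704 -0.271   0.03  ] (np.float64(-125.57), np.float64(91.8))
(317, 278) [ 0.5695 -0.1528  0.066 ] (np.float64(43.63), np.float64(63.1))
(400, 202) [ 0.5836 -0.111   0.03  ] (np.float64(54.97), np.float64(104.2))
(343, 93) [ 0.5337 -0.0925  0.03  ] (np.float64(84.56), np.float64(104.3))
(229, 23) [ 0.4811 -0.1017  0.03  ] (np.float64(114.3), np.float64(103.8))
```

View pics/wc6.png

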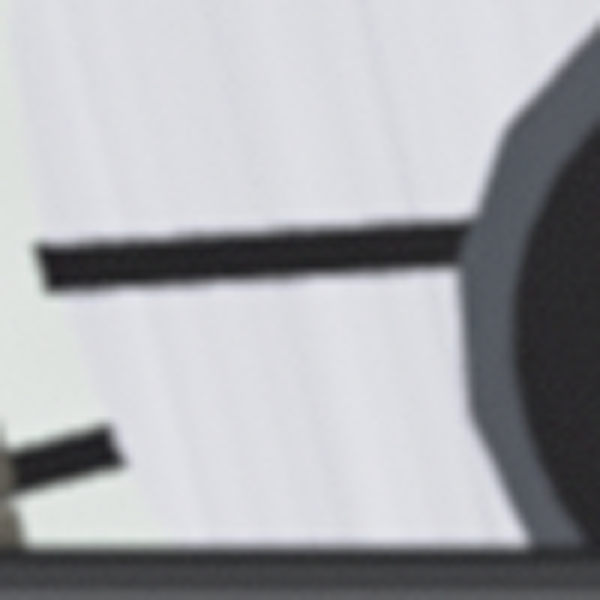

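Request:
step_arm(
  rows=[
    [1, 0, 0.0028, 0.0006, -0.033, 0, 0],
    [1, 0, 0.0055, 0.0012, -0.067, 0, 0],
    [1, 0, 0.0083, 0.0017, -0.1, 0, 0],
    [1, 0, 0.011, 0.0021, -0.133, 0, 0],
    [1, 0, 0.0131, 0.0024, -0.158, 0, 0],
    [1, 0, 0.0145, 0.0025, -0.175, 0, 0],
    [1, 0, 0.0152, 0.0026, -0.183, 0, 0],
    [1, 0, 0.0152, 0.0026, -0.183, 0, 0],
    [1, 0, 0.0152, 0.0026, -0.183, 0, 0],
  ],
)

```text
clock: 6.62
position: [0.5745, -0.1571, 0.0487]
ee_rot: [-0.693, 1.457, 0.693]
force: [0.1, -0.4, 0.7]
width: 0.005
```

```bash
python3 - <<'E'
from m import *
g=grab('wrist'); c=(.5238,-.1963); pose()
save(cv2.resize(g[0][230:330,0:100],(600,600),interpolation=2),'wc7.png'); save(g[0],'wr7.png')
import pickle; pickle.dump(g,open('wr7.pkl','wb'))
E
```

```text
t 6.6667 pos [ 0.5745 -0.1571  0.0487] yaw 50.89 F [ 0.76 -1.12 -0.02] w 0.002 tilt [-0.  0. -1.] q [ 0.63  0.69 -0.68  1.78  0.55  0.87  0.59]
```

View pics/wr7.png

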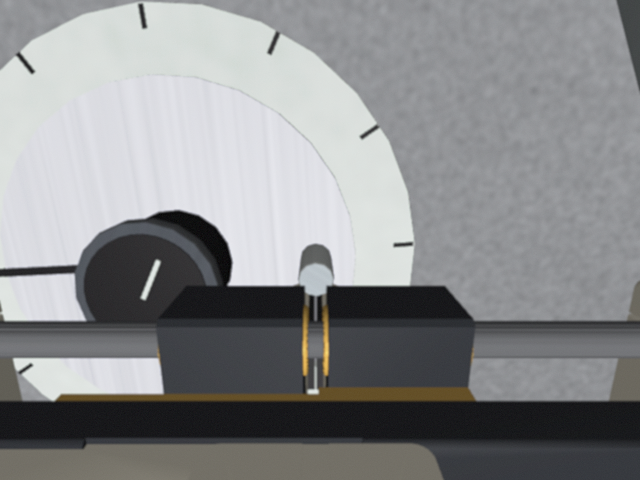

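View pics/wc7.png

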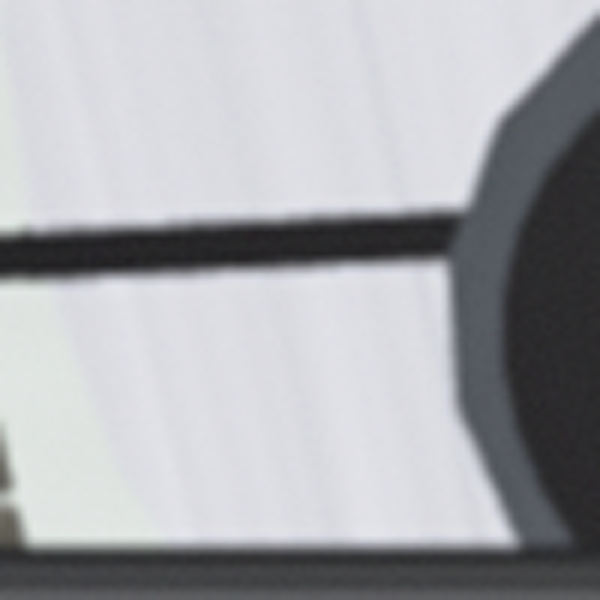

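Here the index line runs into the long line, both near (0–75, 271). I'll back off and raise the arm to check the whole dial squarely.

Request:
step_arm(
  rows=[
    [1, 0, -0.01, 0, 0, 0, 0],
    [1, 0, -0.03, 0, 0, 0, 0],
    [1, -0.02, -0.035, 0, 0, 0, 0],
    [1, -0.06, -0.04, 0, 0, 0, 0],
    [1, -0.1, -0.06, -0.02, 0, 0, 0],
    [1, -0.14, -0.08, -0.04, 0, 0, 0],
    [1, -0.18, -0.1, -0.06, 0, 0, 0],
    [1, -0.22, -0.11, -0.075, 0, 0, 0],
    [1, -0.25, -0.11, -0.075, 0, 0, 0],
    [1, -0.25, -0.11, -0.075, 0, 0, 0],
    [1, -0.25, -0.11, -0.075, 0, 0, 0],
    [1, -0.25, -0.11, -0.075, 0, 0, 0],
  ],
)

```text
clock: 7.67
position: [0.6048, -0.259, 0.248]
ee_rot: [-0.694, 1.458, 0.695]
force: [0.2, 0.3, 0.0]
width: 0.005
```

```bash
python3 - <<'E'
from m import *
g=grab('wrist'); pose(); save(g[0],'wr8.png')
import pickle; pickle.dump(g,open('wr8.pkl','wb'))
a,b=ttable(g,(.5238,-.1963)); save(a,'w8a.png'); save(b,'w8b.png')
E
```

```text
t 7.7167 pos [ 0.6045 -0.2588  0.2474] yaw 50.97 F [ 0.46 -0.85  0.37] w 0.003 tilt [-0.002  0.001 -1.   ] q [ 0.78  0.59 -0.75  1.41  0.4   1.31  0.89]
```

View pics/wr8.png

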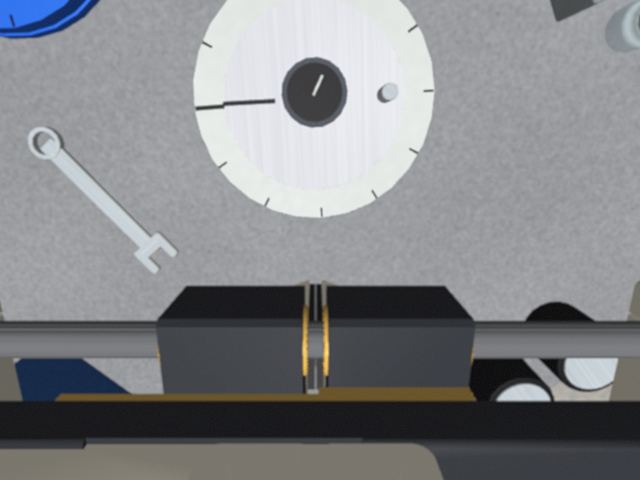

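View pics/w8a.png

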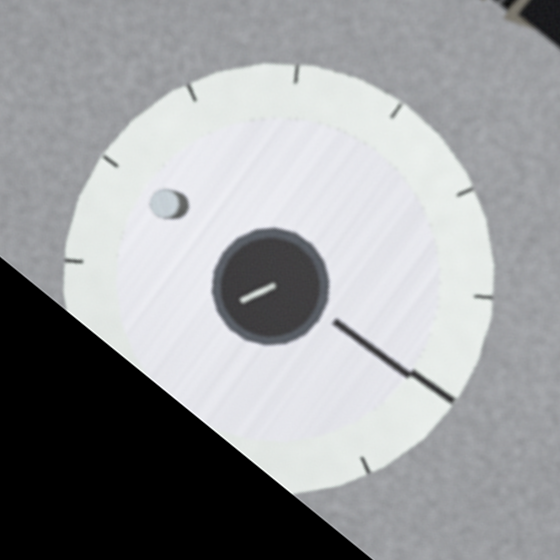

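```bash
cat >> m.py <<'E'
def fit(g,c0=(.5238,-.1963),idx=235,show=True):
    a,b=ttable(g,c0)
    ga,gb=[cv2.cvtColor(x,cv2.COLOR_RGB2GRAY).astype(float) for x in (a,b)]
    n=560; jj,ii=np.meshgrid(np.arange(n),np.arange(n)); X=c0[0]+.14-ii*.0005; Y=c0[1]+.14-jj*.0005
    # ticks on ring -> refine centre & scale angle
    c=np.array(c0)
    for it in range(4):
        r=np.hypot(X-c[0],Y-c[1]); th=np.degrees(np.arctan2(Y-c[1],X-c[0]))
        rows=[];rhs=[];ph=[]
        for k in range(12):
            t0=-125.3+30*k; dt=(th-t0+180)%360-180
            sel=(abs(dt)<5)&(r>.100)&(r<.105); sl=ga[sel]
            if len(sl)<50: continue
            w=np.clip(np.median(sl)-30-sl,0,None)
            if w.sum()<300 or np.median(sl)<150: continue
            ph.append((k,(w*dt[sel]).sum()/w.sum()))
        # model: dev = a + (-(ey cos - ex sin))/r
        A=[];B=[]
        for k,d in ph:
            t=np.radians(-125.3+30*k); A.append([1,-np.sin(t)/.1025,np.cos(t)/.1025]);B.append(np.radians(d))
        s=np.linalg.lstsq(np.array(A),np.array(B),rcond=None)[0]; c=c+s[1:]
    res=np.degrees(np.array(A)@s-B)
    tgt=-125.3+np.degrees(s[0])
    r=np.hypot(X-c[0],Y-c[1]); th=np.degrees(np.arctan2(Y-c[1],X-c[0])); dt=(th-tgt+180)%360-180
    out=[]
    for r0,r1 in [(.045,.055),(.055,.065),(.065,.078),(.070,.078)]:
        sel=(abs(dt)<6)&(r>r0)&(r<r1); sl=gb[sel]; w=np.clip(np.median(sl)-40-sl,0,None); out.append(((w*dt[sel]).sum()/w.sum()).round(2))
    sel=(abs(dt)<6)&(r>.084)&(r<.104); sl=ga[sel]; w=np.clip(np.median(sl)-40-sl,0,None); L=(w*dt[sel]).sum()/w.sum()
    print('ticks',[(k,round(d,2)) for k,d in ph],'res',res.round(2),'c',c.round(4),'tgt',round(tgt,2),'long dev',round(L,2),'index dev deg',out)
    return c
E
python3 - <<'E'
from m import *
import pickle
fit(pickle.load(open('wr8.pkl','rb')))
fit(grab('top'))
g=grab('side'); save(cv2.resize(g[0][190:280,260:400],(800,514),interpolation=2),'side8.png')
fit(g)
pose()
E
```

```text
ticks [(0, np.float64(0.3)), (1, np.float64(0.29)), (2, np.float64(0.33)), (3, np.float64(0.31)), (4, np.float64(0.31)), (5, np.float64(0.28)), (6, np.float64(0.3)), (7, np.float64(0.32)), (11, np.float64(0.3))] res [ 0.01  0.01 -0.02 -0.   -0.    0.02  0.01 -0.02  0.  ] c [ 0.5245 -0.1954] tgt -124.99 long dev -0.01 index dev deg [np.float64(-1.2), np.float64(-1.19), np.float64(-1.2), np.float64(-1.19)]
ticks [(0, np.float64(0.51)), (1, np.float64(0.1)), (2, np.float64(0.29)), (3, np.float64(0.5)), (4, np.float64(0.41)), (5, np.float64(0.31)), (6, np.float64(0.29)), (7, np.float64(0.44)), (8, np.float64(0.2)), (9, np.float64(0.32)), (10, np.float64(0.55)), (11, np.float64(0.26))] res [-0.16  0.25  0.06 -0.15 -0.06  0.04  0.06 -0.09  0.15  0.03 -0.2   0.09] c [ 0.522  -0.1965] tgt -124.95 long dev 0.14 index dev deg [np.float64(-1.1), np.float64(-1.06), np.float64(-1.15), np.float64(-1.23)]Traceback (most recent call last):
  File "<stdin>", line 6, in <module>
  File "m.py", line 38, in fit
    s=np.linalg.lstsq(np.array(A),np.array(B),rcond=None)[0]; c=c+s[1:]
      ~~~~~~~~~~~~~~~^^^^^^^^^^^^^^^^^^^^^^^^^^^^^^^^^^^^
    _assert_2d(a, b)
    ~~~~~~~~~~^^^^^^
    raise LinAlgError('%d-dimensional array given. Array must be '
            'two-dimensional' % a.ndim)
numpy.linalg.LinAlgError: 1-dimensional array given. Array must be two-dimensional
```

View pics/side8.png

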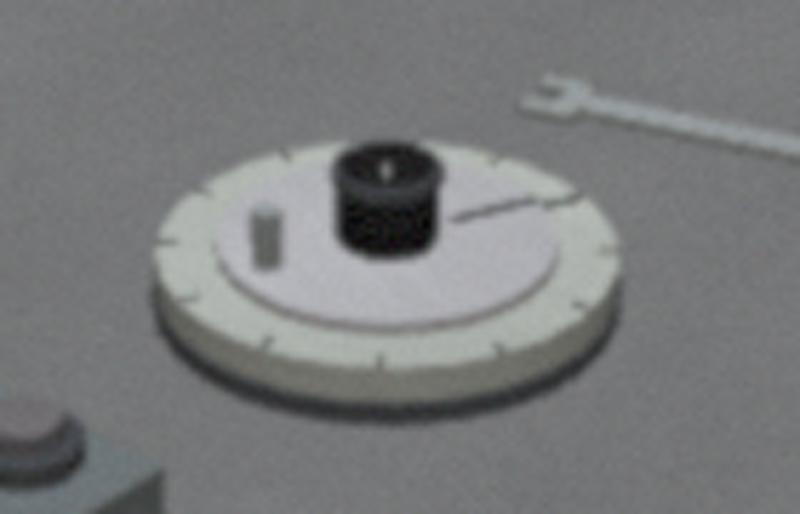

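Both cameras agree that the index is 1.1–1.2° short (1.7 mm, tolerance 4 mm) and the gauge is centred. There is plenty of time, so I'll trim it with a small nudge along the same path.

Request:
step_arm(
  rows=[
    [1, 0.04, 0.015, 0.02, 0, 0, 0],
    [1, 0.085, 0.03, 0.045, 0, 0, 0],
    [1, 0.13, 0.05, 0.065, 0, 0, 0],
    [1, 0.17, 0.065, 0.075, 0, 0, 0],
    [1, 0.21, 0.07, 0.075, 0, 0, 0],
    [1, 0.235, 0.075, 0.075, 0, 0, 0],
    [1, 0.25, 0.08, 0.075, 0, 0, 0],
    [1, 0.25, 0.09, 0.075, 0, 0, 0],
    [1, 0.25, 0.1, 0.075, 0, 0, 0],
    [1, 0.25, 0.107, 0.075, 0, 0, 0],
    [1, 0.25, 0.1105, 0.075, -0.01, 0, 0],
    [1, 0.25, 0.1117, 0.075, -0.02, 0, 0],
  ],
)

```text
clock: 8.82
position: [0.5739, -0.1559, 0.05]
ee_rot: [-0.712, 1.45, 0.71]
force: [0.6, 0.4, 0.0]
width: 0.005
```

Request:
step_arm(
  rows=[
    [1, 0, 0, 0, 0, 0, 0],
    [1, 0, 0, 0, 0, 0, 0],
    [1, 0, -0.01, 0, 0, 0, 0],
    [1, 0, -0.03, 0, 0, 0, 0],
    [1, -0.02, -0.035, 0, 0, 0, 0],
    [1, -0.06, -0.04, 0, 0, 0, 0],
    [1, -0.1, -0.06, -0.02, 0, 0, 0],
    [1, -0.14, -0.08, -0.04, 0, 0, 0],
    [1, -0.18, -0.1, -0.06, 0, 0, 0],
    [1, -0.22, -0.11, -0.075, 0, 0, 0],
    [1, -0.25, -0.11, -0.075, 0, 0, 0],
    [1, -0.25, -0.11, -0.075, 0, 0, 0],
  ],
)

```text
clock: 9.82
position: [0.6086, -0.2598, 0.2546]
ee_rot: [-0.712, 1.446, 0.703]
force: [0.5, 0.5, -0.6]
width: 0.004
```

```bash
python3 - <<'E'
from m import *
g=grab('wrist'); pose(); c=fit(g)
a,b=ttable(g); save(a,'w9a.png')
g=grab('top');fit(g)
import pickle; pickle.dump(g,open('top9.pkl','wb'))
u,v=proj(g,(.553,.066,.077)); print(u,v)
save(cv2.resize(g[0][140:220,230:310],(800,600),interpolation=2),'rec9.png')
E
```

```text
t 9.8667 pos [ 0.6078 -0.2587  0.2518] yaw 52.05 F [-0.16  0.16  0.62] w 0.006 tilt [ 0.005 -0.001 -1.   ] q [ 0.78  0.59 -0.76  1.4   0.41  1.31  0.91]
ticks [(0, np.float64(0.29)), (1, np.float64(0.31)), (2, np.float64(0.32)), (3, np.float64(0.3)), (4, np.float64(0.3)), (5, np.float64(0.27)), (6, np.float64(0.33)), (7, np.float64(0.31)), (11, np.float64(0.29))] res [ 0.01 -0.01 -0.02  0.    0.    0.04 -0.02 -0.01  0.01] c [ 0.5245 -0.1953] tgt -125.0 long dev -0.0 index dev deg [np.float64(-0.12), np.float64(-0.11), np.float64(-0.1), np.float64(-0.09)]
ticks [(0, np.float64(0.52)), (1, np.float64(0.1)), (2, np.float64(0.26)), (3, np.float64(0.51)), (4, np.float64(0.44)), (5, np.float64(0.29)), (6, np.float64(0.28)), (7, np.float64(0.45)), (8, np.float64(0.19)), (9, np.float64(0.32)), (10, np.float64(0.55)), (11, np.float64(0.27))] res [-0.17  0.25  0.08 -0.16 -0.1   0.05  0.07 -0.1   0.16  0.03 -0.2   0.08] c [ 0.522  -0.1965] tgt -124.95 long dev 0.15 index dev deg [np.float64(0.13), np.float64(-0.04), np.float64(-0.13), np.float64(-0.13)]
281.0135304496488 186.1304551730874
```

View pics/w9a.png

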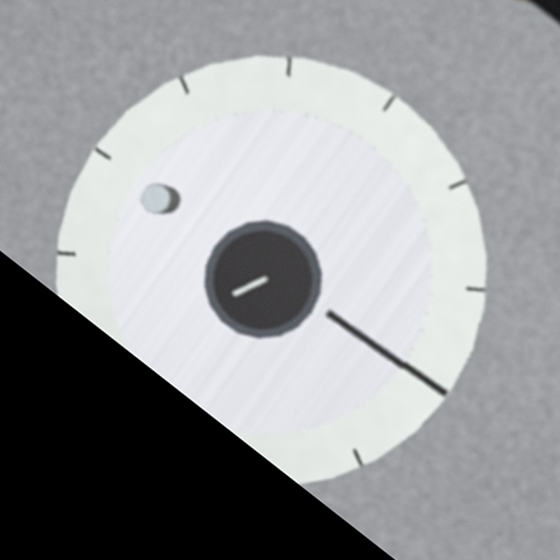

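The dial is now within 0.1°. Next, over to the grey recorder's button.

Request:
step_arm(
  rows=[
    [1, 0, 0.015, 0.014, 0, 0, 0],
    [1, 0, 0.045, 0.041, 0, 0, 0],
    [1, 0, 0.08, 0.073, 0, 0, 0],
    [1, 0, 0.115, 0.105, 0, 0, 0],
    [1, 0, 0.15, 0.137, 0, 0, 0],
    [1, 0, 0.185, 0.169, 0, 0, 0],
    [1, 0, 0.22, 0.201, 0, 0, 0],
    [1, 0.02, 0.255, 0.233, 0, 0, 0],
    [1, 0.05, 0.28, 0.256, 0, 0, 0],
    [1, 0.08, 0.297, 0.272, 0, 0, 0],
    [1, 0.11, 0.305, 0.279, 0, 0, 0],
    [1, 0.13, 0.305, 0.279, 0, 0, 0],
  ],
)

```text
clock: 10.92
position: [0.5473, 0.0721, 0.1418]
ee_rot: [-0.713, 1.453, 0.717]
force: [-0.4, -0.7, 0.2]
width: 0.006
```

Request:
step_arm(
  rows=[
    [1, 0, 0, 0, 0, 0, 0],
    [1, 0, 0, 0, 0, 0, 0],
    [1, 0, 0, 0, 0, 0, 0],
  ],
)

```text
clock: 11.17
position: [0.5504, 0.0686, 0.1452]
ee_rot: [-0.71, 1.451, 0.71]
force: [0.5, -0.0, 0.4]
width: 0.006
```

```bash
python3 - <<'E'
from m import *
g=grab('wrist'); s,M=pose(); save(g[0],'wr10.png')
g=grab('side'); save(cv2.resize(g[0][190:320,180:350],(800,600),interpolation=2),'side10.png')
E
```

```text
t 11.2167 pos [0.5508 0.0684 0.1456] yaw 52.12 F [-0.26  0.57 -0.12] w 0.005 tilt [ 0.001  0.    -1.   ] q [ 0.34  0.53 -0.8   1.8   0.45  1.    0.28]
```

View pics/wr10.png

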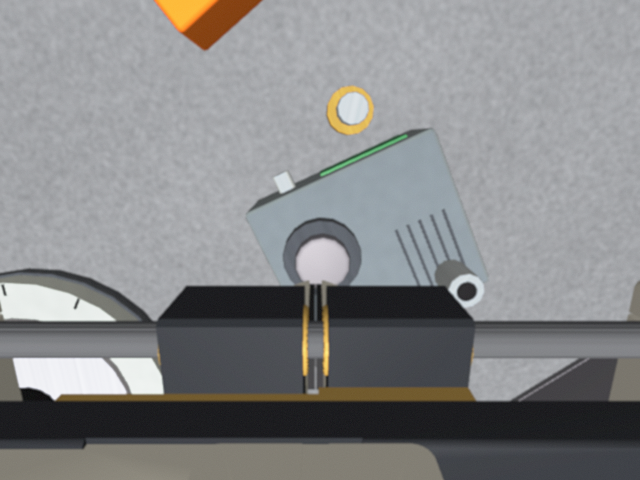

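View pics/side10.png

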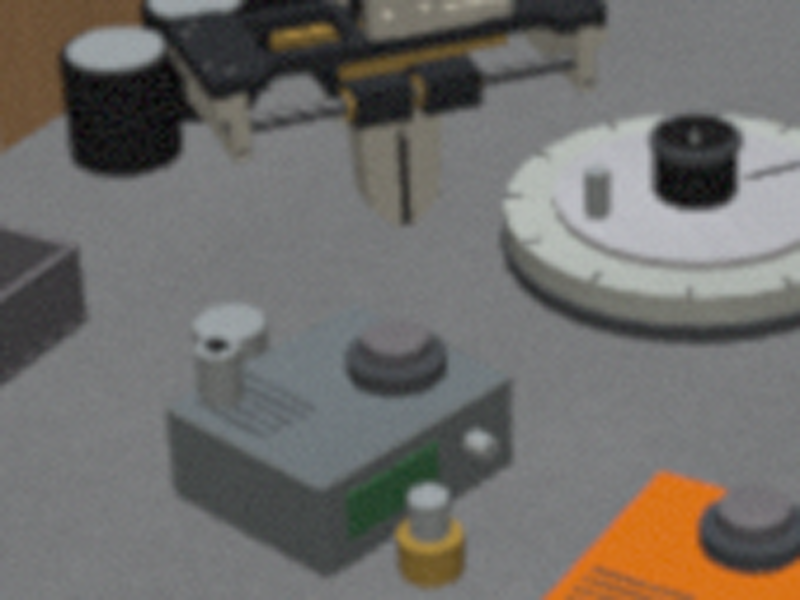

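```bash
python3 - <<'E'
from m import *
g=grab('wrist'); s,M=pose()
p=pt(g,323,264,.077); print(p, ((p-s['position'])@M/.8).round(4), g[1][255,323],pt(g,323,255))
E
```

```text
t 11.3167 pos [0.551  0.0682 0.1457] yaw 52.1 F [ 0.99  0.46 -0.08] w 0.006 tilt [ 0.002  0.    -1.   ] q [ 0.34  0.53 -0.8   1.8   0.45  1.    0.28]
[0.55749038 0.069879   0.077     ] [ 0.0859 -0.005   0.0065] 0.23627716 [0.5528757  0.07342622 0.07751401]
```

Request:
step_arm(
  rows=[
    [1, 0.015, -0.004, 0.0035, 0, 0, 0],
    [1, 0.035, -0.004, 0.0035, 0, 0, 0],
    [1, 0.055, -0.004, 0.0035, 0, 0, 0],
    [1, 0.07, -0.004, 0.0035, 0, 0, 0],
    [1, 0.077, -0.004, 0.0035, 0, 0, 0],
    [1, 0.08, -0.004, 0.0035, 0, 0, 0],
    [1, 0.083, -0.004, 0.0035, 0, 0, 0],
    [1, 0.086, -0.004, 0.0035, 0, 0, 0],
    [1, 0.089, -0.004, 0.0035, 0, 0, 0],
    [1, 0.091, -0.004, 0.0035, 0, 0, 0],
    [1, 0.091, -0.004, 0.0035, 0, 0, 0],
  ],
)

```text
clock: 12.23
position: [0.5551, 0.0688, 0.0723]
ee_rot: [-0.71, 1.451, 0.71]
force: [0.2, -0.7, 3.7]
width: 0.005
```

```bash
python3 - <<'E'
from m import *
pose()
E
```

```text
t 12.2333 pos [0.5551 0.0688 0.0723] yaw 52.15 F [ 0.16 -0.71  3.74] w 0.005 tilt [ 0.001  0.    -1.   ] q [ 0.29  0.62 -0.73  1.86  0.54  0.87  0.2 ]
```

Contact shows 3.7 N with the button about 4.7 mm in. I'll press further, until the stop shows.

Request:
step_arm(
  rows=[
    [1, 0.001, 0, 0, 0, 0, 0],
    [1, 0.002, 0, 0, 0, 0, 0],
    [1, 0.002, 0, 0, 0, 0, 0],
  ],
)

```text
clock: 12.48
position: [0.5551, 0.0689, 0.0713]
ee_rot: [-0.711, 1.45, 0.71]
force: [-2.4, -1.3, 10.4]
width: 0.002
```

Request:
step_arm(
  rows=[
    [1, 0.0015, 0, 0, 0, 0, 0],
    [1, 0.0015, 0, 0, 0, 0, 0],
    [1, 0.0015, 0, 0, 0, 0, 0],
  ],
)

```text
clock: 12.73
position: [0.5552, 0.0689, 0.071]
ee_rot: [-0.711, 1.45, 0.709]
force: [-7.0, -2.2, 22.8]
width: 0.002
```

The force rose to 22.8 N at z 0.071, so the stop is reached. I'll let the button out and rise clear.

Request:
step_arm(
  rows=[
    [1, -0.002, 0, 0, 0, 0, 0],
    [1, -0.006, 0, 0, 0, 0, 0],
    [1, -0.012, 0, 0, 0, 0, 0],
    [1, -0.025, 0, 0, 0, 0, 0],
    [1, -0.05, 0, 0, 0, 0, 0],
    [1, -0.08, 0, 0, 0, 0, 0],
    [1, -0.12, 0, 0, 0, 0, 0],
    [1, -0.16, 0, 0, 0, 0, 0],
    [1, -0.19, 0, 0, 0, 0, 0],
    [1, -0.19, 0, 0, 0, 0, 0],
    [1, -0.19, 0, 0, 0, 0, 0],
  ],
)

```text
clock: 13.65
position: [0.5552, 0.0688, 0.2228]
ee_rot: [-0.711, 1.449, 0.709]
force: [0.1, -0.4, -0.3]
width: 0.006
```

```bash
python3 - <<'E'
from m import *
pose()
g=grab('top'); save(g[0],'top11.png'); fit(g)
g=grab('side'); save(cv2.resize(g[0][190:320,180:400],(800,473),interpolation=2),'side11.png')
import pickle; a=pickle.load(open('side0.pkl','rb'))[1]; 
print('button depth before/after', a[262:270,260:268].mean(), g[1][262:270,260:268].mean())
E
```

```text
t 13.65 pos [0.5552 0.0688 0.2228] yaw 52.13 F [ 0.05 -0.42 -0.27] w 0.006 tilt [ 0.003  0.    -1.   ] q [ 0.38  0.46 -0.84  1.69  0.37  1.15  0.35]
ticks [(0, np.float64(0.52)), (1, np.float64(0.09)), (2, np.float64(0.27)), (3, np.float64(0.51)), (4, np.float64(0.45)), (5, np.float64(0.3)), (6, np.float64(0.28)), (7, np.float64(0.43)), (8, np.float64(0.19)), (9, np.float64(0.31)), (10, np.float64(0.58)), (11, np.float64(0.25))] res [-0.17  0.26  0.08 -0.16 -0.1   0.05  0.07 -0.09  0.16  0.04 -0.24  0.1 ] c [ 0.522  -0.1965] tgt -124.95 long dev 0.14 index dev deg [np.float64(0.11), np.float64(-0.04), np.float64(-0.15), np.float64(-0.13)]
button depth before/after 1.338666 1.3392906
```

View pics/side11.png

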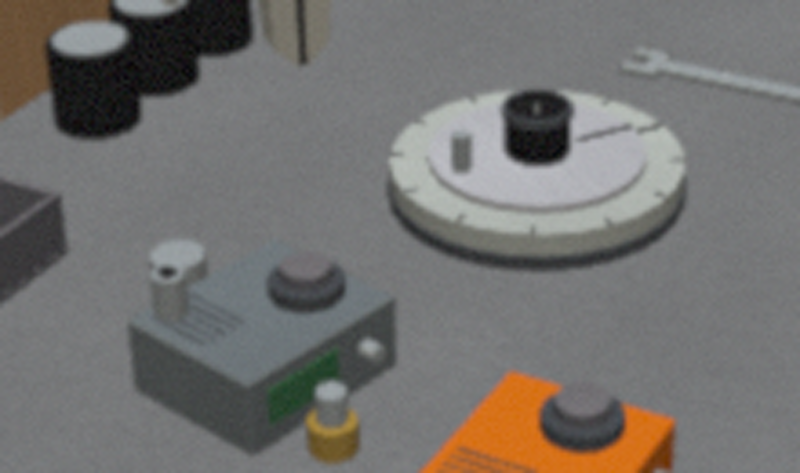

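View pics/top11.png

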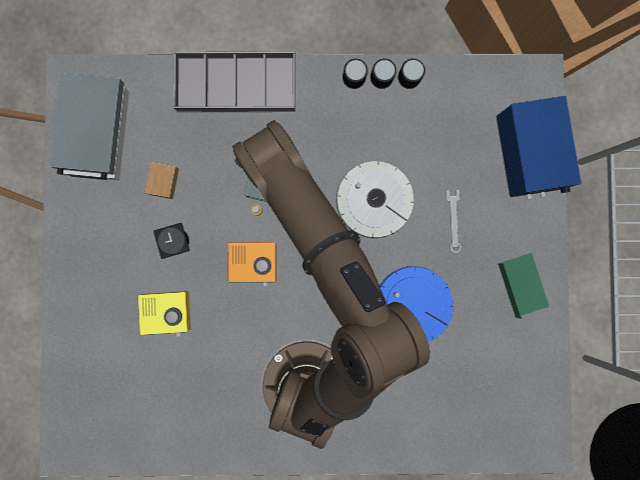

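The index and long line read as one at (385–410, 205–220), the button is out again, and the bystanders in view have not moved. The arm is clear, so I'm handing in.

```bash
python3 -c "
from cell import arm; print(arm.sign_off())"
```

```text
the job is handed in; nothing more can be done
None
```

The disc is set to the long line and the recorder button has been pressed fully in and let out again. The job was handed in at about 14 s on the robot's clock.

- **Disc:** I pushed the post about 119° counter-clockwise with the shut fingertips. It first stopped 1.2° short (1.7 mm, inside the 4 mm tolerance), so I nudged it once more. After the nudge the wrist camera read -0.1°. The top camera read about -0.1° on the outer part of the line, and the same after the button press.
- **Button:** I pressed the grey recorder's button to its stop at z 0.071 m, where the force reached 22.8 N. The side camera's depth on the button afterwards was within 1 mm of the start, so it is out. The wrist and top cameras disagreed by about 6 mm on the button's centre, so I aimed midway. The press still reached the stop.
- **Everything else:** The gauge stands upright and central, and the bystanders in view look unmoved. In the last top view the arm hid the jar, the socket and most of the recorder, but the side view shows them in place. I judged both by eye. The arm ended clear at z 0.22 m with no contact force.

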